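# Pin the clamp bar of a plaster-mould press

### The job

Close the mould press: swing its yellow clamp bar down across the plaster mould until it stops with its slotted end between the two cheeks of the steel fork, then take the red-headed pin from the wooden holder and push it through fork and bar until its collar sits fully home on the fork. The fork slides along its rail, so its hole has to be found by eye or by feel. Let go of everything, with the bar shut, and do not disturb the other things on the table.

Things in the scene. Friction and masses are not known exactly. Their poses are not given: they have to be found in the camera images.
- fork_rail: The press's fixed green bed, 250 x 270 mm, sloping 35 degrees, facing away from the robot and to its left: x up the slope, y level along the bed from fork to hinge, z square off the bed. Origin: top face of the fork's upper cheek, on the hole's axis at mid travel of the fork. The hole's axis is along z. Bed surface at z = -58 mm. All (x, y, z) below are in this frame.
- fork_mid (a point): The same point, mid travel: where the fork's hole would be on average. The steel fork slides stiffly (6 N) along y and stands anywhere from -12 to +12 mm; this is NOT reported: see it or feel for it. Fork 38 x 38 mm: upper cheek z -10 to 0, lower cheek z -33 to -23, a round hole 13.5 mm wide in each, joined by a web on the downhill side (x -28 to -19); uphill side open for the bar.
- bar_hinge (a point): Point on the bar's hinge axis (along z) at half the bar's thickness: (0, 150, -16.5) mm.
- mould_top (a point): Middle of the top of the white plaster mould, 100 x 78 x 29 mm, fixed on the bed under the bar.
- bar (a joint): Yellow clamp bar, 26 x 10 mm flat, z -21.5 to -11.5. 0 rad = shut on its stop, lying from the hinge along -y with its end in the fork; grows as it swings open uphill (+x), to 1.1. Stays where left. Its end, 181 mm from the hinge, has a slot 13.5 mm wide, 39 mm long along the bar, centred 150 mm from the hinge: shut, it lies under the fork hole.
- bar_knob (a point): Middle of the bar's black grip knob, a round post 16 mm thick and 36 mm tall standing off the bar along the bed's z, 85 mm from the bar's hinge axis. This point is 16 mm below the knob's top.
- pin: Headed steel pin (80 g), standing head up in the holder at the start. Origin: on its axis at the underside of the collar; z points along the axis to the head. Shank 12 mm thick, 48 mm long below the origin, its last 4 mm tapering to an 8 mm flat tip. Collar 24 mm across, z 0 to 5 mm; red round grip above it, 15 mm thick, z 5 to 35 mm.
- holder: Wooden block 66 x 66 x 60 mm (fixed), origin at the centre of its underside; the pin hangs in a 15 mm hole, 54 mm deep, in the middle of its top, the collar resting on the top.
- glaze_jar: Bystander: glaze jar with white cap, 68 mm across, 95 mm tall, origin under its centre; it and the holder swap places between starts.
- mug: Bystander: blue mug, 80 mm across, 90 mm tall.
- bowl: Bystander: terracotta bowl, 120 mm across, 50 mm tall.
- spatula: Bystander: spatula lying flat on the table to the right of the press.
- tile: Bystander: white tile 100 x 100 x 10 mm.
- plaster_bat: Bystander: round plaster bat, 180 mm across, 20 mm thick, beyond the press.
- roller: Bystander: wooden roller 240 mm long, 50 mm thick, lying between two strips beyond the press.

How it is judged (in metres and radians):
On the way:
1. the bar is swung shut, its end in the fork (value of joint bar below 0.03 rad), for 0.2 s.
At the end, for the whole second after the job is handed in: The bar is shut (within 0.03 rad of its stop) and the pin stands through fork and bar with its collar on the upper cheek: collar underside within 2.5 mm of the cheek, pin along the hole's axis within 0.09 rad, within 4 mm of the hole line across the rail and 16 mm along it; pin released and at rest (value of joint bar below 0.03 rad and x of pin in the frame of fork_rail between -0.004 and 0.004 m and y of pin in the frame of fork_rail between -0.016 and 0.016 m and z of pin in the frame of fork_rail between -0.004 and 0.0025 m and angle between the z axis of pin and the z axis of fork_rail, either way round below 0.09 rad and linear speed of pin below 0.02 m/s); the robot touches nothing.
It fails at once if a bystander is moved more than 40 mm (distance of any of glaze_jar, mug, bowl, spatula, tile, plaster_bat, roller from where it was at the start of the episode above 0.04 m).
It also fails if it takes over 72 s, if anything falls off the work surface, if the arm or the gripper's body presses on something with over 40 N, if the wrist force passes 120 N, or if a joint passes its speed limit or range.

### The arm

A 6-joint arm with a two-finger parallel gripper is mounted at the origin on the work surface. World frame = base frame: x ahead of the robot, y to its left, z up, the work surface at z = 0. Lengths are in m, angles in degrees, forces in N, time in s.
With the tool pointing down it reaches from about 0.35 to 0.875 m from the base axis. Payload 4.2 kg.
Tool frame: the origin (TCP) lies midway between the tips of the shut fingers; the grasp point (between the pads) lies 19 mm behind it; z points along the fingers, y is the line along which they close (so a half turn about z gives the same grasp; the last joint's range is limited). The gripper opens to 87 mm and grips with 3 to 60 N. Pads are 19 mm wide; open, the fingers measure 117 mm over their backs; the gripper's body (75 mm by 190 mm) begins 51 mm behind the grasp point.
Start: joints at [-62.017, 22.042, 0.453, 0, -68.411, -14.817], TCP at [0.142, -0.609, 0.223] pointing down, gripper open.
Joint ranges: [-179.83, 179.83], [-69.29, 118.12], [-61.27, 80.66], [-181.25, 117.63], [-171.15, -9.14], [-177.46, 177.46]. Speed limits (degrees/s): [159.86, 159.86, 180, 180, 180, 180].

### API

Orientations are given as a 3x3 rotation matrix whose columns are the frame's x, y, z axes.
In Python, from station import * gives the robot as it stands.
- The arm moves only by the tool move_arm, never from a script. Its argument "targets" is text: rows parted by semicolons, each of 4 numbers parted by spaces: the shift along the world's x, y, z in units of 25 mm (1.0 is 25 mm), then the turn about the world's z in units of 5 degrees (1.0 is 5 degrees). In form: tx ty tz spin; .... A call has 1 to 10 rows; each row shifts and turns the commanded pose from where the row before left it; what a row does not reach is not made up. A row lasts 1/12 s, in which the tool goes at most 41.7 mm and 7.16 degrees, less where a joint would pass 70% of its speed; a pose out of reach is approached as far as the arm can. A call is refused whole if a number of a shift passes 1 or a number of a turn 1, either way. A call with a gripper value outside its range is refused whole. "gripper" is the finger opening in mm, from 0 to 87, set as the call begins (left out, the last holds). The fingers move at their own pace and stop on an object; the grip force is fixed at half the most. Time passes only in rows, so rows that do not move let the fingers close. It gives the time, the measured TCP pose, the force, the opening and the grip force at its end, in the units of the state.
- sense(): the state, without advancing time (a new reading comes with each control period).
- capture(name): name is "scene" or "top" or "wrist"; returns a dict with "image" (480x640x3 uint8, blue, green, red), "fx", "fy", "cx", "cy" (pixels), "D" ([k1, k2, p1, p2, k3] as OpenCV has them; the pictures are not rectified), "world_from_camera" (4x4, takes a point from camera to world coordinates); the wrist camera has in their place "hand_eye" (4x4, takes a point from camera to tool coordinates, whose origin is the TCP and whose axes are the flange's). Camera axes: x right, y up, looking along -z (the intrinsics and any distortion apply to the point x, -y, -z); pixel columns grow to the right and rows downward; lengths in m; the calibration is good to about 2 mm. A picture is of the moment at which its call begins: read the wrist's pose just before it. There is no depth.
- finish_job(): hands the job in; it is judged then, once.
The state is a dict: "time_s": time; "joints": joint angles; "joint_velocities": joint speeds; "effort": joint torques, N m; "tcp_pos": TCP position; "ee_rot": TCP orientation; "wrist_force": force on the tool from outside, world axes, zero at the start; "moment": the same for the moment, N m; "gripper_width": opening from 0.0 (shut) to 1.0 (fully open); "gripper_force": force on a finger pad.
Only numpy, scipy, OpenCV 4.12 (cv2) and the standard library are available. Lean on these libraries where they do the work, as an engineer would, in place of code of your own. Each camera call takes 0.05 s, during which the arm holds its last target. There are 200 camera calls.

## Working session

There is one attempt and no reset: what is moved stays moved. The work goes in short steps, Python scripts to look and compute and a tool call to move; the robot and the scene stay as the last step left them, time stands still between calls to the robot, and variables do not carry over. Pictures are saved under pics/ and viewed, at most 10 in all, crops included, and the job is handed in when it is done.

Besides the shell and the picture viewer there is one more tool, called after "Call:" by a JSON object that holds its "op" and its "data", one argument or row to a line. move_arm: Moves the arm, as the interface text tells. Its arguments: {"type":"object","properties":{"targets":{"type":"string"},"gripper":{"type":"number"}},"required":["targets"]}

```bash
mkdir -p pics; ls; cat > h.py <<'E'
from station import *
import numpy as np, cv2
def K(c): return np.array([[c['fx'],0,c['cx']],[0,c['fy'],c['cy']],[0,0,1.]]), np.array(c['D'],float)
def T(c,s=None):
    if 'world_from_camera' in c: return np.array(c['world_from_camera'])
    M=np.eye(4); M[:3,:3]=s['ee_rot']; M[:3,3]=s['tcp_pos']; return M@np.array(c['hand_eye'])
def ray(c,uv,s=None):
    k,d=K(c); p=cv2.undistortPoints(np.array(uv,float).reshape(-1,1,2),k,d).reshape(-1,2)
    M=T(c,s); v=np.c_[p[:,0],-p[:,1],-np.ones(len(p))]@M[:3,:3].T
    return M[:3,3], v/np.linalg.norm(v,axis=1)[:,None]
def onplane(c,uv,p0,n,s=None):
    o,v=ray(c,uv,s); n=np.array(n,float); return o+v*(((np.array(p0)-o)@n)/(v@n))[:,None]
def proj(c,P,s=None):
    k,d=K(c); q=(np.array(P,float).reshape(-1,3)-T(c,s)[:3,3])@T(c,s)[:3,:3]
    return cv2.projectPoints(q*[1,-1,-1],np.zeros(3),np.zeros(3),k,d)[0].reshape(-1,2)
def tri(rays):
    A=np.zeros((3,3));b=np.zeros(3)
    for o,v in rays: Q=np.eye(3)-np.outer(v,v);A+=Q;b+=Q@o
    return np.linalg.solve(A,b)
E
python3 - <<'E'
from h import *
import pickle
s=sense(); print({k:np.round(v,3).tolist() for k,v in s.items()})
C={n:capture(n) for n in('scene','top')}
for n,c in C.items():
    cv2.imwrite(f'pics/{n}0.png',c['image']); print(n,c['fx'],c['D'],np.round(c['world_from_camera'],3).tolist())
pickle.dump(C,open('c0.pkl','wb'))
E
```

```text
pics
{'time_s': 0.0, 'joints': [-62.019, 22.09, 0.378, -0.032, -68.412, -14.817], 'joint_velocities': [0.035, 0.06, 0.064, -0.027, -0.135, 0.042], 'effort': [-0.001, -39.066, 18.741, 4.22, 0.011, -0.0], 'tcp_pos': [0.142, -0.608, 0.221], 'ee_rot': [[-0.974, -0.228, -0.001], [-0.228, 0.974, 0.002], [0.0, 0.002, -1.0]], 'wrist_force': [-0.63, -0.235, 0.17], 'moment': [0.067, 0.005, 0.064], 'gripper_force': 0.0, 'gripper_width': 0.999}
scene 486.56169803811514 [-0.07600527  0.          0.          0.          0.        ] [[-0.786, -0.372, 0.493, 1.253], [0.618, -0.457, 0.64, 0.835], [-0.013, 0.808, 0.589, 0.896], [0.0, 0.0, 0.0, 1.0]]
top 488.7836314020267 [-0.13801437  0.          0.          0.          0.        ] [[-0.024, 0.987, -0.161, 0.382], [-1.0, -0.026, -0.011, -0.039], [-0.015, 0.161, 0.987, 1.495], [0.0, 0.0, 0.0, 1.0]]
```

View pics/scene0.png

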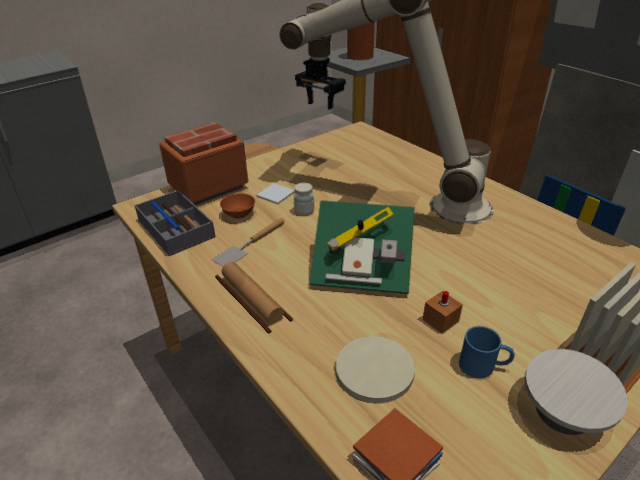

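View pics/top0.png

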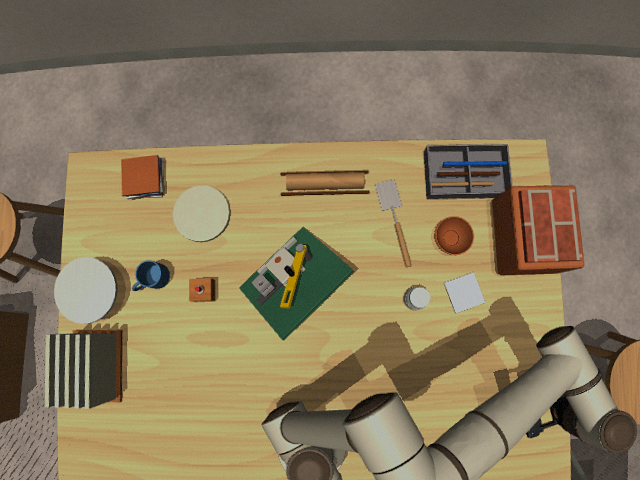

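```bash
python3 - <<'E'
from h import *
import pickle
C=pickle.load(open('c0.pkl','rb'))
pts={'fork':((389,244),(263,284)),'hinge':((335,243),(303,247)),'knob':((361,226),(290,270)),'pinhead':((446,293),(201,288)),'jar':((304,186),(419,292)),'mould':((359,256),(280,260)),
'c1':((315,289),(304,228)),'c4':((323,202),(357,268)),'c2':((407,292),(240,291)),'c3':((413,208),(284,339))}
for k,(a,b) in pts.items():
    r=[tuple(x if x.ndim==1 else x[0] for x in ray(C[n],[p])) for n,p in(('scene',a),('top',b))]
    P=tri(r); print(k,P.round(4),[ (proj(C[n],P)[0]-p).round(1).tolist() for n,p in(('scene',a),('top',b))])
# red grip
for n in C:
    h=cv2.cvtColor(C[n]['image'],cv2.COLOR_BGR2HSV); 
    m=((h[...,0]<5)|(h[...,0]>175))&(h[...,1]>200)&(h[...,2]>100)
    nn,l,st,ce=cv2.connectedComponentsWithStats(m.astype(np.uint8))
    print(n,[(st[i].tolist(),ce[i].round(1).tolist()) for i in range(1,nn) if st[i,4]>15])
    cv2.imwrite(f'pics/{n}_crop.png',cv2.resize(C[n]['image'][190:310,300:460] if n=='scene' else C[n]['image'][220:345,190:365],None,fx=4,fy=4,interpolation=2))
E
```

```text
fork [0.4836 0.1213 0.1338] [[-1.0, -0.0], [-0.7, 0.7]]
hinge [0.5836 0.0108 0.1214] [[-2.7, -0.3], [-1.7, 1.9]]
knob [0.5169 0.044  0.1651] [[-1.5, -0.1], [-1.0, 1.1]]
pinhead [0.4764 0.3117 0.0887] [[-3.1, -0.0], [-2.0, 1.6]]
jar [ 0.4476 -0.3157  0.1065] [[-2.2, -0.4], [-1.7, 2.0]]
mould [0.5522 0.077  0.101 ] [[-1.9, -0.2], [-1.2, 1.3]]
c1 [ 6.594e-01  1.220e-02 -1.000e-04] [[-3.6, -0.5], [-2.1, 2.5]]
c4 [ 0.5135 -0.1354  0.1556] [[-3.6, -0.5], [-2.5, 3.0]]
c2 [0.4763 0.2017 0.0155] [[0.9, 0.0], [0.6, -0.5]]
c3 [0.332  0.0628 0.1575] [[-0.8, -0.0], [-0.6, 0.6]]
scene []
top []
```

Call:
{"op": "move_arm", "data": {
  "targets": "0.8 0.6 1 0.64;0.8 0.6 1 0.64;1 0.8 1 0.64;1 1 1 0.64;1 1 0.5 0.64;1 1 0.5 0.64;1 1 0 0.64;1 1 0 0.64;1 1 0 0.64;1 1 0 0.64",
  "gripper": 87
}}

```text
time_s: 0.93
tcp_pos: [0.3822, -0.3829, 0.3464]
ee_rot: [[-0.703, -0.711, -0.0], [-0.711, 0.703, 0.0], [-0.0, 0.001, -1.0]]
wrist_force: [0.9, -0.7, -0.3]
gripper_width: 1.002
gripper_force: 0.0
```

Call:
{"op": "move_arm", "data": {
  "targets": "1 1 0 0;1 1 0 0;1 1 0 0;0.6 1 0 0;0.4 1 0 0;0 1 0 0;0 1 0 0;0 1 0 0;0 1 0 0;0 1 0 0"
}}

```text
time_s: 1.77
tcp_pos: [0.481, -0.1332, 0.3461]
ee_rot: [[-0.705, -0.709, -0.001], [-0.709, 0.705, 0.0], [0.0, 0.001, -1.0]]
wrist_force: [0.3, 0.6, 0.4]
gripper_width: 1.001
gripper_force: 0.0
```

Call:
{"op": "move_arm", "data": {
  "targets": "0 1 0 0;0 1 0 0;0 1 0 0;0 1 0 0;0 1 0 0;0 0 0 0;0 0 0 0;0 0 0 0"
}}

```text
time_s: 2.43
tcp_pos: [0.4813, -0.0096, 0.3463]
ee_rot: [[-0.705, -0.709, -0.001], [-0.709, 0.705, -0.0], [0.001, 0.0, -1.0]]
wrist_force: [0.4, 0.1, -0.7]
gripper_width: 0.999
gripper_force: 0.0
```

```bash
python3 - <<'E'
from h import *
import pickle
s=sense();c=capture('wrist'); print({k:np.round(s[k],3).tolist() for k in('time_s','joints','tcp_pos','ee_rot')})
print(np.round(c['hand_eye'],3).tolist(),c['fx'])
pickle.dump((s,c),open('w1.pkl','wb')); cv2.imwrite('pics/w1.png',c['image'])
E
```

```text
{'time_s': 2.433, 'joints': [18.246, 3.914, -5.828, 0.001, -80.298, -63.063], 'tcp_pos': [0.481, -0.01, 0.346], 'ee_rot': [[-0.705, -0.709, -0.001], [-0.709, 0.705, -0.0], [0.001, 0.0, -1.0]]}
[[-0.0, 0.968, 0.253, 0.07], [1.0, 0.0, -0.001, -0.001], [-0.001, 0.253, -0.968, -0.162], [0.0, 0.0, 0.0, 1.0]] 381.55057562895087
```

View pics/w1.png

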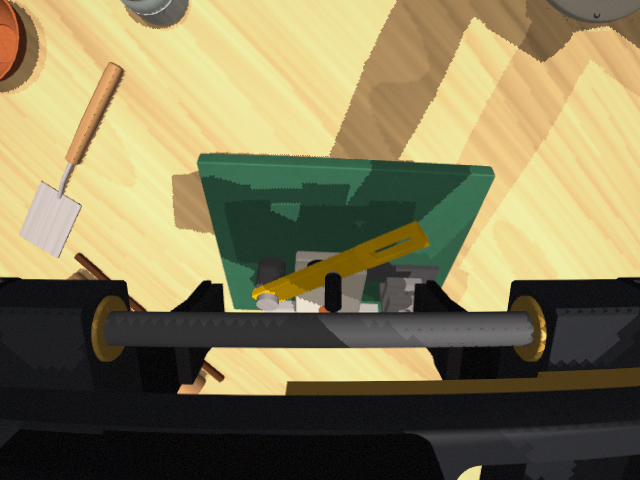

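Call:
{"op": "move_arm", "data": {
  "targets": "0.7 1 0 0;0.7 1 0 0;0.7 1 0 0;0.7 1 0 0;0 0 0 0;0 0 0 0;0 0 0 0"
}}

```text
time_s: 3.07
tcp_pos: [0.5514, 0.0895, 0.3462]
ee_rot: [[-0.706, -0.708, -0.001], [-0.708, 0.706, -0.001], [0.001, 0.0, -1.0]]
wrist_force: [-0.0, -0.4, -0.1]
gripper_width: 0.998
gripper_force: 0.0
```

```bash
python3 - <<'E'
from h import *
import pickle
s=sense();c=capture('wrist'); print({k:np.round(s[k],3).tolist() for k in('time_s','joints','tcp_pos','ee_rot')})
pickle.dump((s,c),open('w2.pkl','wb')); cv2.imwrite('pics/w2.png',cv2.resize(c['image'][0:280,120:520],None,fx=2,fy=2,interpolation=2))
E
```

```text
{'time_s': 3.067, 'joints': [25.854, 12.068, 3.844, 0.009, -81.842, -70.751], 'tcp_pos': [0.551, 0.09, 0.346], 'ee_rot': [[-0.706, -0.708, -0.001], [-0.708, 0.706, -0.001], [0.001, 0.0, -1.0]]}
```

View pics/w2.png

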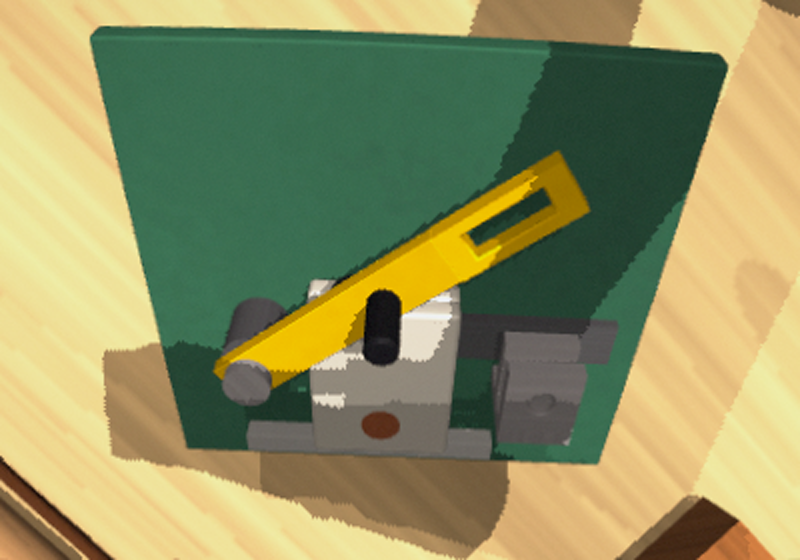

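```bash
cat > fit.py <<'E'
from h import *
import pickle
from scipy.optimize import least_squares
s,c=pickle.load(open('w2.pkl','rb')); C=pickle.load(open('c0.pkl','rb'))
def R(yaw,sl=np.radians(35)):
    u=np.array([np.cos(yaw),np.sin(yaw),0]); x=u*np.cos(sl)+[0,0,np.sin(sl)]; z=-u*np.sin(sl)+np.array([0,0,np.cos(sl)]); return np.c_[x,np.cross(z,x),z]
cr=lambda a:np.array(a,float)/2+[120,0]
W=cr([(95,41),(723,67),(598,463),(187,448),(543,404),(247,382),(573,184),(381,350)])
def model(p):
    yaw,ox,oy,oz,bx,by,f,hz,q=p
    L=[(bx+.125,by+.135,-.058),(bx+.125,by-.135,-.058),(bx-.125,by-.135,-.058),(bx-.125,by+.135,-.058),(0,f,0),(0,.15,hz),
       (.181*np.sin(q),.15-.181*np.cos(q),-.0115),(.085*np.sin(q),.15-.085*np.cos(q),.0245)]
    return np.array(L)@R(yaw).T+[ox,oy,oz]
SC=np.array([(389,244),(263,284)])
def res(p):
    P=model(p); return np.r_[(proj(c,P,s)-W).ravel()]
r=least_squares(res,[np.radians(225),.5,.12,.13,.04,.07,0,0,.5],x_scale=[.1]*9)
if __name__=='__main__':
    p=r.x; print('yaw',np.degrees(p[0]),p[1:].round(4)); print(res(p).reshape(-1,2).round(1).tolist())
    P=model(p)
    for n in C: print(n,proj(C[n],P).round(1).tolist())
    F=np.array([(19,-19,0),(19,19,0),(-19,19,0),(-19,-19,0),(-28,19,0)])/1e3+[0,p[6],0]
    print(((proj(c,F@R(p[0]).T+p[1:4],s)-[120,0])*2).round(0).tolist())
    print(P.round(4).tolist(), R(p[0]).round(3).tolist())
E
python3 fit.py
```

```text
yaw 222.90211842456637 [ 4.864e-01  1.295e-01  1.235e-01  2.050e-02  7.470e-02  3.000e-04
 -7.100e-03  6.554e-01]
[[-1.5, 0.0], [1.3, 0.4], [-0.6, 0.2], [0.9, 0.1], [0.0, -0.4], [1.3, 0.3], [-1.0, 1.3], [-0.1, -2.0]]
scene [[319.8, 201.8], [413.7, 208.6], [408.0, 294.5], [308.8, 285.2], [389.0, 248.9], [333.2, 245.1], [389.7, 212.0], [359.6, 224.9]]
top [[351.8, 269.5], [280.8, 339.0], [238.1, 288.1], [301.9, 226.9], [259.9, 284.0], [299.2, 248.5], [283.8, 306.8], [286.7, 269.0]]
[[588.0, 376.0], [511.0, 373.0], [501.0, 428.0], [572.0, 431.0], [498.0, 440.0]]
[[0.5175, -0.1279, 0.1595], [0.3337, 0.0699, 0.1595], [0.4837, 0.2093, 0.0161], [0.6675, 0.0115, 0.0161], [0.4866, 0.1293, 0.1235], [0.5855, 0.0168, 0.1177], [0.4198, 0.0587, 0.1774], [0.5218, 0.0497, 0.1733]] [[-0.6, 0.681, 0.42], [-0.558, -0.733, 0.39], [0.574, 0.0, 0.819]]
```

```bash
python3 - <<'E'
import fit; from fit import *
s1,c1=pickle.load(open('w1.pkl','rb'))
for k,x in (('w1',c1),('sc',C['scene']),('top',C['top'])): print(k,x['cx'],x['cy'],x['fx'],x['fy'],np.round(x['D'],3))
print(proj(c1,model(r.x),s1).round(1).tolist())
# green mask corners per view, min-area quad
def quad(im,box=None):
    h=cv2.cvtColor(im,cv2.COLOR_BGR2HSV); m=((h[...,0]>60)&(h[...,0]<95)&(h[...,1]>90)&(h[...,2]>20)).astype(np.uint8)
    cs=max(cv2.findContours(m,0,2)[0],key=cv2.contourArea); hull=cv2.convexHull(cs)
    return cv2.approxPolyDP(hull,4,True).reshape(-1,2).tolist()
for n,i in(('w1',c1['image']),('w2',c['image']),('scene',C['scene']['image']),('top',C['top']['image'])): print(n,quad(i))
E
```

```text
w1 318.4087492905258 247.01726064820332 381.55057562895087 381.55057562895087 [-0.075  0.     0.     0.     0.   ]
sc 322.0726998832978 242.8115906919003 486.56169803811514 486.56169803811514 [-0.076  0.     0.     0.     0.   ]
top 313.3170600261914 240.60473996907143 488.7836314020267 488.7836314020267 [-0.138  0.     0.     0.     0.   ]
[[197.8, 162.1], [493.8, 174.7], [426.6, 314.7], [234.7, 308.0], [404.5, 310.6], [268.4, 300.3], [421.4, 235.1], [332.5, 301.8]]
w1 [[198, 160], [201, 154], [484, 166], [491, 168], [493, 178], [440, 286], [235, 308]]
w2 [[166, 17], [279, 15], [478, 27], [482, 37], [418, 230], [214, 223]]
scene [[321, 202], [413, 208], [407, 292], [310, 283]]
top [[303, 228], [353, 271], [283, 339], [240, 287]]
```

View pics/top_crop.png

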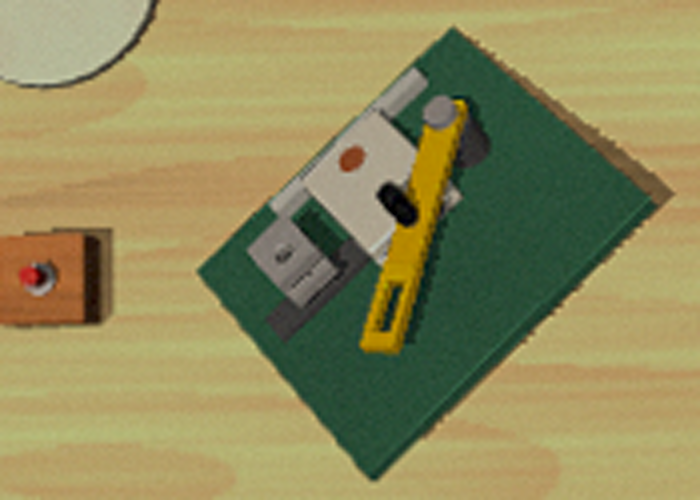

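```bash
python3 - <<'E'
from fit import *
p=r.x; Rb=R(p[0]); o=p[1:4]; t=np.array(sense()['tcp_pos'])
for q in(.655,.5,.35,.2,.1,0,-.03):
    P=Rb@np.array([.085*np.sin(q),.15-.085*np.cos(q),.0145])+o-[0,0,.019]
    print(q,P.round(4),((P-t)/.025).round(2)); t=P
print(Rb[:,2]/.025*.02)
E
```

```text
0.655 [0.5176 0.0458 0.1461] [-1.34 -1.74 -8.02]
0.5 [0.5194 0.0572 0.1398] [ 0.07  0.46 -0.25]
0.35 [0.5227 0.0675 0.1331] [ 0.14  0.41 -0.27]
0.2 [0.5278 0.0769 0.1261] [ 0.2   0.37 -0.28]
0.1 [0.5319 0.0825 0.1213] [ 0.17  0.22 -0.19]
0 [0.5367 0.0875 0.1164] [ 0.19  0.2  -0.19]
-0.03 [0.5383 0.0889 0.1149] [ 0.06  0.06 -0.06]
[0.33612393 0.31236879 0.65532164]
```

Call:
{"op": "move_arm", "data": {
  "targets": "-0.67 -0.87 -0.5 -0.22;-0.67 -0.87 -0.5 -0.22;0 0 -1 0;0 0 -1 0;0 0 -1 0;0 0 -1 0;0 0 -1 0;0 0 -0.7 0;0 0 -0.4 0;0 0 0 0",
  "gripper": 50
}}

```text
time_s: 3.95
tcp_pos: [0.5164, 0.0457, 0.1675]
ee_rot: [[-0.733, -0.68, -0.004], [-0.68, 0.733, -0.001], [0.004, 0.002, -1.0]]
wrist_force: [-0.3, 1.0, -0.8]
gripper_width: 0.577
gripper_force: 0.0
```

Call:
{"op": "move_arm", "data": {
  "targets": "0 0 -0.5 0;0 0 -0.42 0;0 0 0 0;0 0 0 0"
}}

```text
time_s: 4.28
tcp_pos: [0.5186, 0.0468, 0.1475]
ee_rot: [[-0.732, -0.682, 0.002], [-0.682, 0.732, 0.0], [-0.001, -0.001, -1.0]]
wrist_force: [-0.3, -0.5, -0.8]
gripper_width: 0.576
gripper_force: 0.0
```

Call:
{"op": "move_arm", "data": {
  "targets": "0 0 0 0;0 0 0 0;0 0 0 0;0 0 0 0;0 0 0 0;0 0 0 0;0 0 0 0;0 0 0 0",
  "gripper": 0
}}

```text
time_s: 4.95
tcp_pos: [0.5186, 0.0471, 0.1465]
ee_rot: [[-0.732, -0.682, 0.001], [-0.682, 0.732, 0.0], [-0.001, -0.001, -1.0]]
wrist_force: [1.6, -0.7, 1.5]
gripper_width: 0.168
gripper_force: 30.2
```

Call:
{"op": "move_arm", "data": {
  "targets": "0.07 0.43 -0.25 0;0.14 0.41 -0.27 0;0.2 0.37 -0.28 0;0.17 0.22 -0.19 0;0.1 0.1 -0.1 0;0 0 0 0;0 0 0 0"
}}

```text
time_s: 5.53
tcp_pos: [0.5359, 0.0861, 0.1192]
ee_rot: [[-0.732, -0.682, 0.002], [-0.682, 0.732, 0.001], [-0.002, -0.001, -1.0]]
wrist_force: [1.2, 2.3, 1.8]
gripper_width: 0.167
gripper_force: 31.1
```

Call:
{"op": "move_arm", "data": {
  "targets": "0.1 0.1 -0.1 0;0.05 0.05 -0.05 0;0 0 0 0;0 0 0 0"
}}

```text
time_s: 5.87
tcp_pos: [0.5391, 0.0894, 0.1159]
ee_rot: [[-0.732, -0.681, 0.001], [-0.681, 0.732, 0.001], [-0.001, -0.0, -1.0]]
wrist_force: [-1.4, 1.8, 4.9]
gripper_width: 0.164
gripper_force: 31.3
```

Call:
{"op": "move_arm", "data": {
  "targets": "0.1 0.08 -0.08 0;0 0 0 0;0 0 0 0"
}}

```text
time_s: 6.12
tcp_pos: [0.5404, 0.0907, 0.1146]
ee_rot: [[-0.732, -0.682, -0.001], [-0.682, 0.732, -0.001], [0.002, 0.0, -1.0]]
wrist_force: [-4.7, -0.2, 10.7]
gripper_width: 0.167
gripper_force: 31.3
```

Call:
{"op": "move_arm", "data": {
  "targets": "0.1 0.08 -0.08 0;0 0 0 0;0 0 0 0"
}}

```text
time_s: 6.37
tcp_pos: [0.5404, 0.0908, 0.1142]
ee_rot: [[-0.731, -0.682, -0.007], [-0.682, 0.731, -0.005], [0.008, 0.001, -1.0]]
wrist_force: [-13.0, -3.2, 24.9]
gripper_width: 0.165
gripper_force: 32.1
```

Call:
{"op": "move_arm", "data": {
  "targets": "-0.15 -0.12 0.1 0;0 0 0 0;0 0 0 0;0 0 0 0",
  "gripper": 42
}}

```text
time_s: 6.7
tcp_pos: [0.5411, 0.0905, 0.114]
ee_rot: [[-0.731, -0.682, 0.002], [-0.682, 0.731, 0.001], [-0.002, -0.001, -1.0]]
wrist_force: [1.7, 1.7, 4.3]
gripper_width: 0.391
gripper_force: 2.5
```

Call:
{"op": "move_arm", "data": {
  "targets": "0 0 0.5 0;0 0 1 0;0 0 1 0;0 0 1 0;0.2 0 1 0;0.2 0 1 0;0 0 1 0;0 0 1 0;0 0 0 0;0 0 0 0"
}}

```text
time_s: 7.53
tcp_pos: [0.5496, 0.0901, 0.3008]
ee_rot: [[-0.732, -0.681, -0.001], [-0.681, 0.732, 0.0], [0.001, 0.001, -1.0]]
wrist_force: [0.6, 0.6, -0.7]
gripper_width: 0.481
gripper_force: 0.0
```

```bash
python3 - <<'E'
from h import *
import pickle
s=sense();c=capture('wrist'); print({k:np.round(s[k],3).tolist() for k in('time_s','joints','tcp_pos','ee_rot','wrist_force')})
pickle.dump((s,c),open('w3.pkl','wb')); cv2.imwrite('pics/w3.png',cv2.resize(c['image'][110:260,200:440],None,fx=3.3,fy=3.3,interpolation=2))
E
```

```text
{'time_s': 7.533, 'joints': [25.953, 12.803, -1.476, -0.053, -75.772, -72.991], 'tcp_pos': [0.55, 0.09, 0.301], 'ee_rot': [[-0.732, -0.681, -0.001], [-0.681, 0.732, 0.0], [0.001, 0.001, -1.0]], 'wrist_force': [0.61, 0.551, -0.722]}
```

View pics/w3.png

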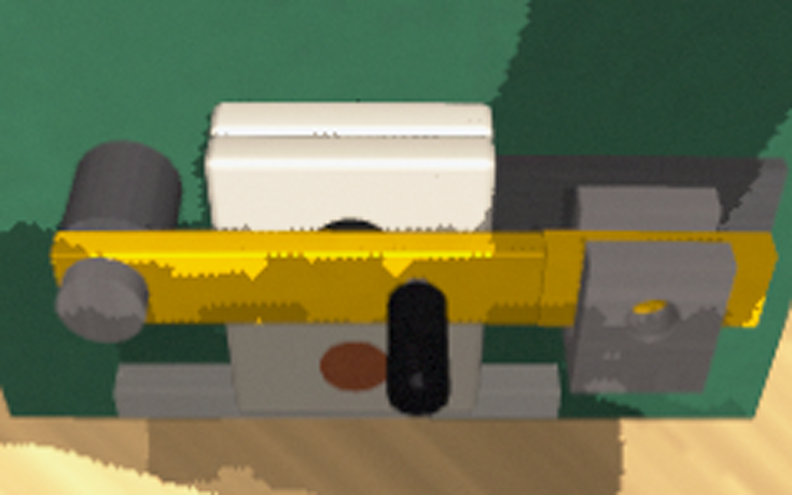

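```bash
cat > fit2.py <<'E'
import fit; from fit import R,proj,np,least_squares,pickle,cr
s2,c2=pickle.load(open('w2.pkl','rb')); s3,c3=pickle.load(open('w3.pkl','rb'))
c3r=lambda a:np.array(a,float)/3.3+[200,110]
W2=cr([(95,41),(723,67),(598,463),(187,448),(543,404),(247,382),(590,211),(381,352)])
W3=c3r([(755,418),(10,417),(652,319),(103,300),(755,326),(417,391)])
def pts(p,q):
    yaw,ox,oy,oz,bx,by,f,hz,_=p
    d=np.array([np.sin(q),-np.cos(q)]); n=np.array([-np.cos(q),-np.sin(q)]); h=np.array([0,.15])
    L=[(bx+.125,by+.135,-.058),(bx+.125,by-.135,-.058),(bx-.125,by-.135,-.058),(bx-.125,by+.135,-.058),(0,f,0),(0,.15,hz),
       (*(h+.181*d+.013*n),-.0115),(*(h+.085*d),.0245)]
    return np.array(L)@R(yaw).T+[ox,oy,oz]
def res(p): return np.r_[(proj(c2,pts(p,p[8]),s2)-W2).ravel(),(proj(c3,pts(p,0)[2:],s3)-W3).ravel()]
r=least_squares(res,fit.r.x,x_scale=[.1]*9,loss='soft_l1')
p=r.x; Rb=R(p[0]); o=p[1:4]; hole=Rb@[0,p[6],0]+o
if __name__=='__main__':
    print('yaw',np.degrees(p[0]),p[1:].round(4)); print(res(p).reshape(-1,2).round(1).tolist()); print('hole',hole.round(4),'z',Rb[:,2].round(3))
    for n,c in fit.C.items(): print(n,proj(c,hole).round(1))
E
python3 fit2.py
```

```text
yaw 222.90064629717372 [ 0.4866  0.1295  0.126   0.0204  0.0747  0.001  -0.0077  0.6475]
[[-2.7, -0.5], [2.3, -0.1], [-0.3, 0.8], [0.3, 0.7], [-0.4, 0.0], [0.7, 0.3], [-1.5, 1.0], [0.1, -2.1], [-0.6, 0.2], [0.6, 0.5], [0.4, 0.2], [0.9, -0.0], [-0.9, -0.2], [0.3, -1.7]]
hole [0.4873 0.1287 0.126 ] z [0.42  0.39  0.819]
scene [[388.7 248.1]]
top [[260.  283.6]]
```

Call:
{"op": "move_arm", "data": {
  "targets": "0 1 0 0;0 1 0 0;0 1 0 0;0 1 0 0;0 1 0 0;0 1 0 0;0 1 0 0;0 1 0 0;-0.3 1 0 0;-0.3 1 0 0"
}}

```text
time_s: 8.42
tcp_pos: [0.5338, 0.3405, 0.2977]
ee_rot: [[-0.732, -0.681, -0.005], [-0.681, 0.732, -0.004], [0.007, 0.0, -1.0]]
wrist_force: [-0.0, 0.6, -0.7]
gripper_width: 0.481
gripper_force: 0.0
```

Call:
{"op": "move_arm", "data": {
  "targets": "0 1 0 0;0 0 0 0;0 0 0 0;0 0 0 0;0 0 0 0"
}}

```text
time_s: 8.83
tcp_pos: [0.5348, 0.3639, 0.3001]
ee_rot: [[-0.732, -0.681, -0.002], [-0.681, 0.732, -0.002], [0.002, -0.0, -1.0]]
wrist_force: [0.7, -0.6, -0.2]
gripper_width: 0.482
gripper_force: 0.0
```

```bash
python3 - <<'E'
from h import *
import pickle
s=sense();c=capture('wrist'); print({k:np.round(s[k],3).tolist() for k in('time_s','joints','tcp_pos')})
pickle.dump((s,c),open('w4.pkl','wb')); cv2.imwrite('pics/w4.png',cv2.resize(c['image'][60:260,180:460],None,fx=2.5,fy=2.5,interpolation=2))
h=cv2.cvtColor(c['image'],cv2.COLOR_BGR2HSV); m=((h[...,0]<4)|(h[...,0]>174))&(h[...,1]>200)&(h[...,2]>60)
nn,l,st,ce=cv2.connectedComponentsWithStats(m.astype(np.uint8))
print([(st[i].tolist(),ce[i].round(1).tolist()) for i in range(1,nn) if st[i,4]>60])
E
```

```text
{'time_s': 8.833, 'joints': [48.535, 22.144, 11.586, -0.007, -79.579, -95.616], 'tcp_pos': [0.535, 0.364, 0.3]}
[([317, 138, 15, 15, 164], [324.3, 145.3])]
```

View pics/w4.png

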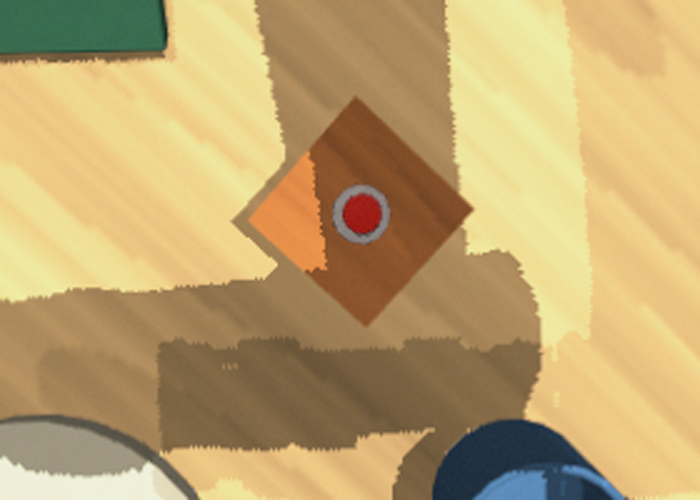

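```bash
python3 - <<'E'
from h import *
import pickle
s,c=pickle.load(open('w4.pkl','rb'))
a=onplane(c,[(324.3,145.3)],[0,0,.095],[0,0,1],s)[0]; b=onplane(c,[(324,145.6)],[0,0,.065],[0,0,1],s)[0]
k=onplane(c,[np.array(q)/2.5+[180,60] for q in [(356,97),(474,209),(366,326),(249,217)]],[0,0,.06],[0,0,1],s); print(k.mean(0),np.linalg.norm(np.diff(k,axis=0),axis=1))
print(a,b,((a-s['tcp_pos'])/.025).round(2),((np.array([*b[:2],.07])-s['tcp_pos'])/.025).round(2))
E
```

```text
[0.47714556 0.31840327 0.06      ] [0.06520488 0.06510136 0.06570945]
[0.47786181 0.31800744 0.095     ] [0.4777711  0.31815633 0.065     ] [-2.28 -1.84 -8.2 ] [-2.28 -1.83 -9.2 ]
```

Call:
{"op": "move_arm", "data": {
  "targets": "-0.8 -0.6 -0.8 0;-0.8 -0.6 -0.8 0;-0.69 -0.63 -0.8 0;0 0 -0.8 0;0 0 -0.8 0;0 0 -0.8 0;0 0 -0.8 0;0 0 -0.6 0;0 0 0 0;0 0 0 0"
}}

```text
time_s: 9.72
tcp_pos: [0.4778, 0.3183, 0.146]
ee_rot: [[-0.732, -0.681, -0.001], [-0.681, 0.732, -0.001], [0.001, -0.0, -1.0]]
wrist_force: [-0.1, 0.6, 0.4]
gripper_width: 0.484
gripper_force: 0.0
```

Call:
{"op": "move_arm", "data": {
  "targets": "0 0 -0.8 0;0 0 -0.8 0;0 0 -0.6 0;0 0 -0.4 0;0 0 -0.32 0;0 0 0 0;0 0 0 0"
}}

```text
time_s: 10.3
tcp_pos: [0.4782, 0.3196, 0.0738]
ee_rot: [[-0.732, -0.682, 0.001], [-0.682, 0.732, 0.001], [-0.001, -0.0, -1.0]]
wrist_force: [0.1, 0.5, 0.1]
gripper_width: 0.48
gripper_force: 0.0
```

Call:
{"op": "move_arm", "data": {
  "targets": "0 0 0 0;0 0 0 0;0 0 0 0;0 0 0 0;0 0 0 0;0 0 0 0;0 0 0 0",
  "gripper": 0
}}

```text
time_s: 10.88
tcp_pos: [0.4778, 0.3194, 0.0734]
ee_rot: [[-0.732, -0.682, 0.0], [-0.682, 0.732, 0.0], [-0.0, -0.0, -1.0]]
wrist_force: [-0.1, -0.5, 0.9]
gripper_width: 0.164
gripper_force: 30.3
```

Call:
{"op": "move_arm", "data": {
  "targets": "0 0 0.4 0;0 0 0.4 0;0 0 0.4 0;0 0 0.4 0;0 0 0 0;0 0 0 0;0 0 0 0"
}}

```text
time_s: 11.47
tcp_pos: [0.4774, 0.3191, 0.1131]
ee_rot: [[-0.732, -0.681, -0.0], [-0.681, 0.732, 0.0], [0.0, 0.0, -1.0]]
wrist_force: [0.2, 0.1, -1.1]
gripper_width: 0.166
gripper_force: 30.2
```

Call:
{"op": "move_arm", "data": {
  "targets": "0.24 0.23 -0.02 0;0.25 0.23 -0.03 0;0.17 0.15 -0.04 0;0.17 0.16 -0.04 0;0 0 0 0;0 0 0 0"
}}

```text
time_s: 11.97
tcp_pos: [0.4985, 0.3384, 0.109]
ee_rot: [[-0.732, -0.681, -0.001], [-0.681, 0.732, -0.001], [0.001, -0.0, -1.0]]
wrist_force: [-1.0, -1.7, -0.5]
gripper_width: 0.161
gripper_force: 30.0
```

Call:
{"op": "move_arm", "data": {
  "targets": "0.2 0.18 -0.11 0;0.19 0.18 -0.12 0;0 0 0 0;0 0 0 0;0 0 0 0"
}}

```text
time_s: 12.38
tcp_pos: [0.5084, 0.3476, 0.104]
ee_rot: [[-0.732, -0.682, 0.0], [-0.682, 0.732, 0.0], [-0.001, 0.0, -1.0]]
wrist_force: [-1.5, -2.3, -0.6]
gripper_width: 0.161
gripper_force: 30.0
```

```bash
python3 - <<'E'
from h import *
c=capture('scene'); p=proj(c,[.5,.34,.1])[0].astype(int); print(p)
a=c['image'][p[1]-45:p[1]+45,p[0]-60:p[0]+60]
cv2.imwrite('pics/s5.png',cv2.resize(a,None,fx=6,fy=6,interpolation=2))
E
```

```text
[446 299]
```

View pics/s5.png

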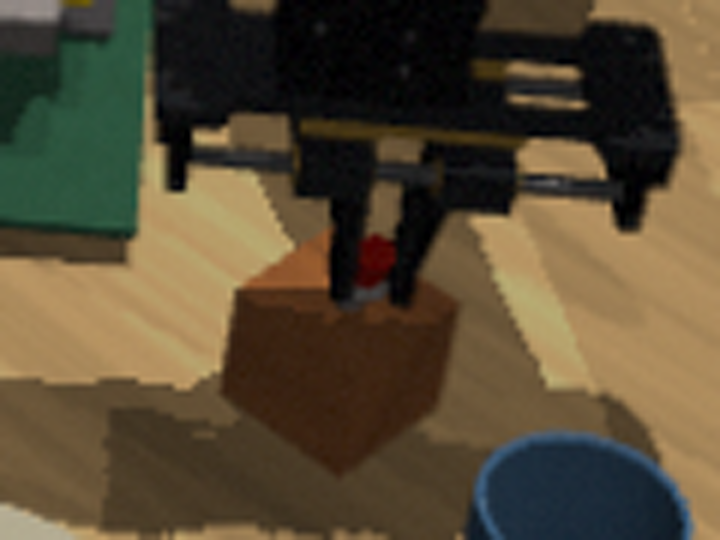

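Call:
{"op": "move_arm", "data": {
  "targets": "0.2 0.19 0.4 0;0.2 0.19 0.4 0;0.3 0.28 0.6 0;0.3 0.28 0.6 0;0 0 0.8 0;0 0 0.8 0;0 0 0 0;0 0 0 0;0 0 0 0"
}}

```text
time_s: 13.18
tcp_pos: [0.533, 0.3713, 0.1935]
ee_rot: [[-0.732, -0.681, -0.0], [-0.681, 0.732, 0.001], [-0.001, 0.001, -1.0]]
wrist_force: [-0.2, 0.9, -1.1]
gripper_width: 0.163
gripper_force: 30.0
```

```bash
python3 - <<'E'
from h import *
import pickle
s=sense();c=capture('wrist'); print({k:np.round(s[k],4).tolist() for k in('time_s','joints','tcp_pos','wrist_force')})
pickle.dump((s,c),open('w6.pkl','wb')); 
print(proj(c,np.array(s['tcp_pos'])+[[0,0,.0],[-.03,-.028,-.04]],s))
cv2.imwrite('pics/w6.png',cv2.resize(c['image'][200:400,200:440],None,fx=3,fy=3,interpolation=2))
E
```

```text
{'time_s': 13.1833, 'joints': [49.0818, 25.5419, 1.7347, -0.0449, -66.1517, -96.1073], 'tcp_pos': [0.533, 0.3713, 0.1935], 'wrist_force': [-0.2062, 0.8705, -1.1124]}
[[319.61374021 305.99684801]
 [319.21120922 204.03341307]]
```

View pics/w6.png

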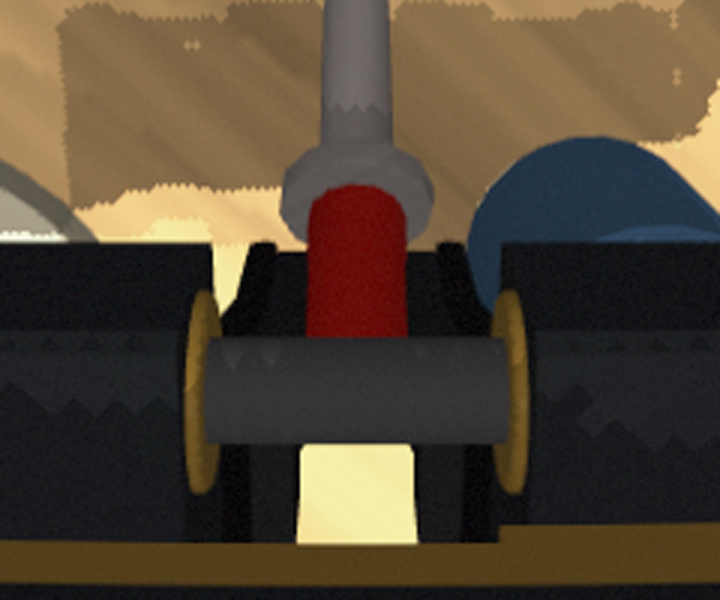

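```bash
python3 - <<'E'
from h import *
import pickle
s,c=pickle.load(open('w6.pkl','rb'))
h=cv2.cvtColor(c['image'],cv2.COLOR_BGR2HSV)
m=(h[...,1]<50)
for y in range(150,272,3):
    x=np.flatnonzero(m[y,290:350])+290
    print(y,(x.min(),x.max(),len(x)) if len(x) else 0, h[y,319].tolist(), end=' | ')
E
```

```text
150 0 [13, 174, 224] | 153 0 [13, 169, 236] | 156 0 [14, 172, 237] | 159 0 [14, 168, 238] | 162 0 [14, 171, 237] | 165 0 [14, 173, 235] | 168 0 [14, 172, 236] | 171 0 [14, 169, 238] | 174 0 [12, 174, 145] | 177 0 [13, 176, 149] | 180 0 [13, 176, 148] | 183 0 [13, 173, 149] | 186 0 [12, 167, 113] | 189 0 [13, 175, 111] | 192 (np.int64(316), np.int64(321), 6) [11, 20, 102] | 195 (np.int64(312), np.int64(325), 14) [10, 21, 110] | 198 (np.int64(309), np.int64(327), 19) [4, 18, 111] | 201 (np.int64(308), np.int64(328), 21) [6, 23, 113] | 204 (np.int64(308), np.int64(328), 21) [3, 23, 113] | 207 (np.int64(308), np.int64(329), 22) [5, 25, 114] | 210 (np.int64(308), np.int64(329), 22) [10, 21, 111] | 213 (np.int64(308), np.int64(329), 22) [12, 22, 114] | 216 (np.int64(308), np.int64(329), 22) [5, 25, 114] | 219 (np.int64(308), np.int64(329), 22) [6, 23, 113] | 222 (np.int64(307), np.int64(329), 23) [12, 23, 111] | 225 (np.int64(307), np.int64(329), 23) [9, 23, 112] | 228 (np.int64(308), np.int64(329), 22) [9, 22, 114] | 231 (np.int64(307), np.int64(329), 23) [13, 27, 112] | 234 (np.int64(307), np.int64(329), 23) [10, 20, 112] | 237 (np.int64(307), np.int64(329), 23) [8, 22, 94] | 240 (np.int64(307), np.int64(330), 24) [8, 22, 94] | 243 (np.int64(307), np.int64(330), 24) [4, 19, 96] | 246 (np.int64(307), np.int64(330), 24) [13, 20, 91] | 249 (np.int64(306), np.int64(331), 26) [9, 28, 92] | 252 (np.int64(300), np.int64(337), 38) [8, 21, 95] | 255 (np.int64(297), np.int64(339), 43) [4, 21, 95] | 258 (np.int64(295), np.int64(341), 47) [10, 26, 88] | 261 (np.int64(295), np.int64(343), 37) [1, 93, 99] | 264 (np.int64(294), np.int64(343), 26) [1, 231, 107] | 267 (np.int64(294), np.int64(343), 20) [1, 223, 105] | 270 (np.int64(294), np.int64(343), 18) [1, 238, 107] |
```

```bash
cat > pinfit.py <<'E'
from h import *
import pickle
from scipy.optimize import least_squares
s,c=pickle.load(open('w6.pkl','rb'))
He=np.array(c['hand_eye'])
def pt(p):  # tool coords -> row
    P=np.array(s['tcp_pos'])+np.array(s['ee_rot'])@np.array([p[0],0,p[1]]); return proj(c,P,s)[0]
def f(p,full=False):
    a,b,th=p; ax=np.array([-np.sin(th),-np.cos(th)]) # pin z (to head) in tool x,z
    n=np.array([np.cos(th),-np.sin(th)])  # up-facing normal
    o=np.array([a,b]); q=lambda z,r:pt(o+ax*z+n*r)[1]
    rows=np.array([min(q(-.048,.004),q(-.048,-.004)),min(q(0,.012),q(0,-.012)),q(.005,.0075)])
    piv=o+ax*.024
    return np.r_[rows-[190.5,247.5,260.5],(piv-[0,-.0106])/.002*0.5]
r=least_squares(f,[.014,.01,.6],x_scale=[.01,.01,.1])
if __name__=='__main__':
    print(r.x[:2].round(4),np.degrees(r.x[2]),f(r.x).round(2))
    for t0 in(-1,1): 
        g=least_squares(lambda p:f(p)*[1,1,1,0,0],r.x+[0,.002*t0,0],x_scale=[.01,.01,.1]); print('free',g.x[:2].round(4),np.degrees(g.x[2]),(g.x[:2]+np.array([-np.sin(g.x[2]),-np.cos(g.x[2])])*.024).round(4))
E
python3 pinfit.py
```

```text
[0.0169 0.0116] 34.287211232544834 [-0.   -0.89  1.    0.85  0.58]
free [0.0113 0.0349] 39.730840202440135 [-0.004   0.0164]
free [0.0113 0.0349] 39.730840202440525 [-0.004   0.0164]
```

Call:
{"op": "move_arm", "data": {
  "targets": "0 -0.6 0 0;0 -1 0 0;0 -1 0 0;0 -1 0 0;0 -1 0 0;-0.1 -1 0 0;-0.1 -1 0 0;-0.08 -1 0 0;0 -0.67 -0.1 0;0 0 0 0"
}}

```text
time_s: 14.07
tcp_pos: [0.5247, 0.1606, 0.1905]
ee_rot: [[-0.734, -0.679, -0.003], [-0.679, 0.734, -0.001], [0.003, 0.001, -1.0]]
wrist_force: [0.3, 0.1, -1.2]
gripper_width: 0.166
gripper_force: 30.0
```

Call:
{"op": "move_arm", "data": {
  "targets": "0 0 0 0;0 0 0 0;0 0 0 0"
}}

```text
time_s: 14.32
tcp_pos: [0.5263, 0.1649, 0.1914]
ee_rot: [[-0.731, -0.682, -0.0], [-0.682, 0.731, 0.0], [-0.0, 0.0, -1.0]]
wrist_force: [1.1, -0.0, -0.6]
gripper_width: 0.161
gripper_force: 30.0
```

```bash
python3 - <<'E'
from h import *
import pickle, fit2
s=sense();c=capture('wrist'); print({k:np.round(s[k],4).tolist() for k in('time_s','tcp_pos','wrist_force')})
pickle.dump((s,c),open('w7.pkl','wb'))
C={n:capture(n) for n in('scene','top')}; pickle.dump(C,open('c7.pkl','wb'))
t=np.array(s['tcp_pos'])+[-.0121,-.0112,-.0116]-.048*fit2.Rb[:,2]
print('tip pred',t,'bed',(fit2.Rb.T@(t-fit2.o)).round(4)); print(proj(c,[t,fit2.hole],s))
a=cv2.resize(c['image'][110:290,220:440],None,fx=3.2,fy=3.2,interpolation=2)
cv2.imwrite('pics/w7.png',a)
E
```

```text
{'time_s': 14.3167, 'tcp_pos': [0.5263, 0.1649, 0.1914], 'wrist_force': [1.1423, -0.0295, -0.6213]}
tip pred [0.49400842 0.13496349 0.14044369] bed [0.0008 0.001  0.017 ]
[[319.50262697 195.94556212]
 [319.36335928 177.44627807]]
```

View pics/w7.png

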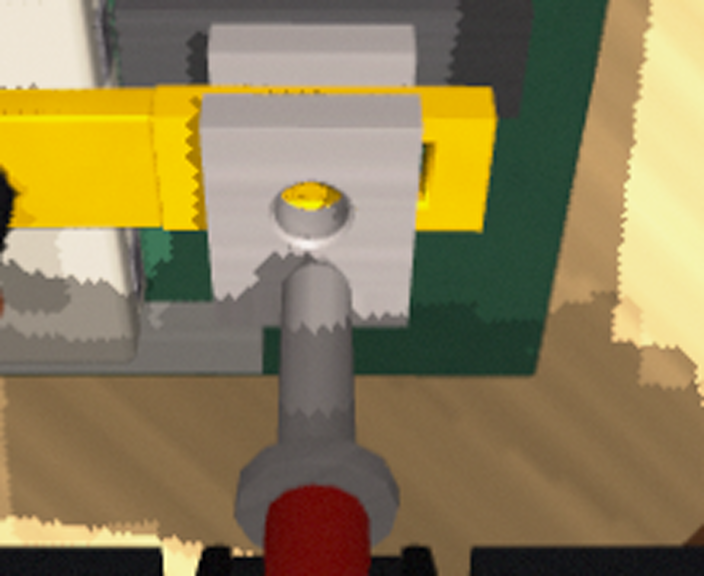

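Call:
{"op": "move_arm", "data": {
  "targets": "-0.1 -0.11 -0.2 0;-0.1 -0.11 -0.2 0;-0.04 -0.04 -0.1 0;0 0 0 0;0 0 0 0"
}}

```text
time_s: 14.88
tcp_pos: [0.52, 0.1576, 0.1788]
ee_rot: [[-0.732, -0.682, -0.0], [-0.682, 0.732, -0.0], [0.001, -0.0, -1.0]]
wrist_force: [0.3, 0.3, -1.1]
gripper_width: 0.162
gripper_force: 30.0
```

Call:
{"op": "move_arm", "data": {
  "targets": "-0.07 -0.06 -0.13 0;-0.07 -0.06 -0.13 0;0 0 0 0;0 0 0 0"
}}

```text
time_s: 15.22
tcp_pos: [0.5165, 0.1545, 0.1724]
ee_rot: [[-0.732, -0.681, -0.0], [-0.681, 0.732, -0.0], [0.001, 0.0, -1.0]]
wrist_force: [0.3, -0.1, -0.1]
gripper_width: 0.162
gripper_force: 30.0
```

Call:
{"op": "move_arm", "data": {
  "targets": "-0.07 -0.06 -0.13 0;-0.07 -0.06 -0.13 0;0 0 0 0;0 0 0 0"
}}

```text
time_s: 15.55
tcp_pos: [0.513, 0.1516, 0.1658]
ee_rot: [[-0.732, -0.682, -0.0], [-0.682, 0.732, -0.0], [0.001, 0.0, -1.0]]
wrist_force: [-0.8, -0.4, -0.7]
gripper_width: 0.16
gripper_force: 30.0
```

Call:
{"op": "move_arm", "data": {
  "targets": "-0.07 -0.06 -0.13 0;-0.07 -0.06 -0.13 0;0 0 0 0;0 0 0 0"
}}

```text
time_s: 15.88
tcp_pos: [0.5094, 0.1485, 0.1593]
ee_rot: [[-0.732, -0.682, -0.001], [-0.682, 0.732, -0.0], [0.001, 0.0, -1.0]]
wrist_force: [1.2, -0.3, -1.2]
gripper_width: 0.164
gripper_force: 30.0
```

Call:
{"op": "move_arm", "data": {
  "targets": "-0.07 -0.06 -0.13 0;0 0 0 0;0 0 0 0"
}}

```text
time_s: 16.13
tcp_pos: [0.5078, 0.1471, 0.1562]
ee_rot: [[-0.732, -0.682, -0.0], [-0.682, 0.732, -0.0], [0.0, 0.0, -1.0]]
wrist_force: [-0.1, 0.7, -1.5]
gripper_width: 0.162
gripper_force: 30.0
```

Call:
{"op": "move_arm", "data": {
  "targets": "-0.07 -0.06 -0.13 0;0 0 0 0;0 0 0 0"
}}

```text
time_s: 16.38
tcp_pos: [0.5061, 0.1456, 0.1529]
ee_rot: [[-0.732, -0.681, -0.0], [-0.681, 0.732, -0.0], [0.0, 0.0, -1.0]]
wrist_force: [-0.3, -0.6, -1.1]
gripper_width: 0.16
gripper_force: 30.0
```

Call:
{"op": "move_arm", "data": {
  "targets": "-0.07 -0.06 -0.13 0;0 0 0 0;0 0 0 0"
}}

```text
time_s: 16.63
tcp_pos: [0.5043, 0.1441, 0.1496]
ee_rot: [[-0.732, -0.682, -0.0], [-0.682, 0.732, -0.0], [0.0, 0.0, -1.0]]
wrist_force: [1.4, -1.7, -2.7]
gripper_width: 0.158
gripper_force: 30.0
```

Call:
{"op": "move_arm", "data": {
  "targets": "-0.07 -0.06 -0.13 0;0 0 0 0;0 0 0 0"
}}

```text
time_s: 16.88
tcp_pos: [0.5027, 0.1427, 0.1464]
ee_rot: [[-0.732, -0.682, 0.0], [-0.682, 0.732, -0.0], [0.0, -0.0, -1.0]]
wrist_force: [2.5, -0.2, -3.1]
gripper_width: 0.161
gripper_force: 30.0
```

Call:
{"op": "move_arm", "data": {
  "targets": "-0.07 -0.06 -0.13 0;0 0 0 0;0 0 0 0"
}}

```text
time_s: 17.13
tcp_pos: [0.5012, 0.1413, 0.1432]
ee_rot: [[-0.732, -0.682, 0.001], [-0.682, 0.732, 0.0], [-0.001, -0.0, -1.0]]
wrist_force: [4.0, -0.5, -2.8]
gripper_width: 0.162
gripper_force: 30.0
```

Call:
{"op": "move_arm", "data": {
  "targets": "-0.04 -0.03 -0.07 0;0 0 0 0;0 0 0 0"
}}

```text
time_s: 17.38
tcp_pos: [0.5005, 0.1407, 0.1418]
ee_rot: [[-0.732, -0.682, 0.001], [-0.682, 0.732, 0.0], [-0.001, -0.001, -1.0]]
wrist_force: [3.7, -0.8, -1.4]
gripper_width: 0.161
gripper_force: 30.0
```

Call:
{"op": "move_arm", "data": {
  "targets": "-0.04 -0.03 -0.07 0;0 0 0 0;0 0 0 0"
}}

```text
time_s: 17.63
tcp_pos: [0.4997, 0.14, 0.1402]
ee_rot: [[-0.731, -0.682, 0.002], [-0.682, 0.731, 0.001], [-0.002, -0.001, -1.0]]
wrist_force: [4.8, 0.7, -1.6]
gripper_width: 0.163
gripper_force: 30.0
```

Call:
{"op": "move_arm", "data": {
  "targets": "-0.04 -0.03 -0.07 0;0 0 0 0;0 0 0 0"
}}

```text
time_s: 17.88
tcp_pos: [0.4998, 0.1401, 0.1398]
ee_rot: [[-0.731, -0.682, 0.005], [-0.682, 0.731, 0.002], [-0.005, -0.002, -1.0]]
wrist_force: [5.8, 1.9, 4.5]
gripper_width: 0.161
gripper_force: 30.0
```

Call:
{"op": "move_arm", "data": {
  "targets": "-0.03 -0.02 -0.06 0;0 0 0 0;0 0 0 0"
}}

```text
time_s: 18.13
tcp_pos: [0.5, 0.1402, 0.1395]
ee_rot: [[-0.731, -0.683, 0.007], [-0.683, 0.731, 0.003], [-0.007, -0.003, -1.0]]
wrist_force: [3.8, 1.8, 9.2]
gripper_width: 0.163
gripper_force: 30.0
```

Call:
{"op": "move_arm", "data": {
  "targets": "-0.06 -0.05 -0.12 0;0 0 0 0;0 0 0 0"
}}

```text
time_s: 18.38
tcp_pos: [0.5005, 0.1403, 0.1386]
ee_rot: [[-0.73, -0.683, 0.013], [-0.683, 0.73, 0.006], [-0.013, -0.004, -1.0]]
wrist_force: [4.7, 4.5, 16.2]
gripper_width: 0.158
gripper_force: 30.0
```

Call:
{"op": "move_arm", "data": {
  "targets": "0.12 0.1 0.22 0;0 0 0 0;0 0 0 0;0 0 0 0;0 0 0 0",
  "gripper": 42
}}

```text
time_s: 18.8
tcp_pos: [0.4972, 0.1389, 0.1378]
ee_rot: [[-0.732, -0.681, -0.004], [-0.681, 0.732, -0.002], [0.004, 0.001, -1.0]]
wrist_force: [0.5, 0.1, 0.6]
gripper_width: 0.438
gripper_force: 0.0
```

Call:
{"op": "move_arm", "data": {
  "targets": "0 0 0.4 0;0 0 0.8 0;0 0 1 0;0 0 1 0;0 0 1 0;0.3 0 1 0;0.3 0 1 0;0 0 0 0;0 0 0 0;0 0 0 0"
}}

```text
time_s: 19.63
tcp_pos: [0.5129, 0.1395, 0.2935]
ee_rot: [[-0.732, -0.681, -0.002], [-0.681, 0.732, -0.0], [0.002, 0.001, -1.0]]
wrist_force: [0.4, -0.7, -0.2]
gripper_width: 0.483
gripper_force: 0.0
```

```bash
cat > chk.py <<'E'
from h import *
import pickle, fit2, sys
s=sense();c=capture('wrist'); print({k:np.round(s[k],4).tolist() for k in('time_s','tcp_pos','wrist_force')})
pickle.dump((s,c),open(sys.argv[1],'wb'))
h=cv2.cvtColor(c['image'],cv2.COLOR_BGR2HSV); m=(((h[...,0]<4)|(h[...,0]>174))&(h[...,1]>180)&(h[...,2]>50)).astype(np.uint8)
nn,l,st,ce=cv2.connectedComponentsWithStats(m); print([(st[i].tolist(),ce[i].round(1).tolist()) for i in range(1,nn) if st[i,4]>60])
Rb=fit2.Rb; H=fit2.hole+Rb@[.0009,-.001,0]
for dz in(0,.005,.01,.02):
    t=np.linspace(0,2*np.pi,60)
    P=[H+Rb@[.0075*np.cos(a),.0075*np.sin(a),z+dz] for a in t for z in(.005,.035)]
    q=proj(c,P,s); m2=np.zeros(m.shape,np.uint8); cv2.fillConvexPoly(m2,cv2.convexHull(q.astype(np.float32)).astype(np.int32),1)
    M=cv2.moments(m2,True); print(dz,q.min(0).round(1),q.max(0).round(1),(M['m10']/M['m00'],M['m01']/M['m00']))
E
python3 chk.py w8.pkl
```

```text
{'time_s': 19.6333, 'tcp_pos': [0.5129, 0.1395, 0.2935], 'wrist_force': [0.447, -0.6884, -0.2456]}
[([321, 200, 18, 36, 580], [329.1, 217.9])]
0 [322.2 197.1] [341.2 235.5] (331.0100864553314, 216.2449567723343)
0.005 [322.2 201.2] [341.4 240.1] (331.0268361581921, 220.5183615819209)
0.01 [322.3 205.3] [341.7 244.8] (331.2363387978142, 224.81967213114754)
0.02 [322.4 213.8] [342.2 254.4] (331.5328185328185, 234.0810810810811)
```

Call:
{"op": "move_arm", "data": {
  "targets": "-0.24 0.06 -0.6 0;-0.24 0.06 -0.8 0;0 0 -0.8 0;0 0 -0.8 0;0 0 -0.8 0;0 0 -0.6 0;0 0 -0.34 0;0 0 0 0;0 0 0 0;0 0 0 0",
  "gripper": 0
}}

```text
time_s: 20.52
tcp_pos: [0.5022, 0.143, 0.1764]
ee_rot: [[-0.732, -0.682, 0.001], [-0.682, 0.732, 0.0], [-0.001, -0.001, -1.0]]
wrist_force: [-0.5, 0.4, 1.1]
gripper_width: 0.006
gripper_force: 0.0
```

Call:
{"op": "move_arm", "data": {
  "targets": "0 0 -0.2 0;0 0 -0.2 0;0 0 0 0;0 0 0 0"
}}

```text
time_s: 20.85
tcp_pos: [0.5015, 0.1427, 0.1654]
ee_rot: [[-0.732, -0.682, -0.0], [-0.682, 0.732, -0.0], [0.0, 0.0, -1.0]]
wrist_force: [-0.3, -1.3, 0.6]
gripper_width: 0.004
gripper_force: 0.0
```

Call:
{"op": "move_arm", "data": {
  "targets": "0 0 -0.12 0;0 0 -0.08 0;0 0 0 0;0 0 0 0"
}}

```text
time_s: 21.18
tcp_pos: [0.5028, 0.1433, 0.1617]
ee_rot: [[-0.731, -0.682, 0.003], [-0.682, 0.731, 0.001], [-0.003, -0.001, -1.0]]
wrist_force: [-0.0, 1.6, 4.9]
gripper_width: 0.007
gripper_force: 2.4
```

Call:
{"op": "move_arm", "data": {
  "targets": "-0.03 -0.03 -0.1 0;0 0 0 0;0 0 0 0"
}}

```text
time_s: 21.43
tcp_pos: [0.5037, 0.1435, 0.161]
ee_rot: [[-0.731, -0.683, 0.007], [-0.683, 0.731, 0.003], [-0.008, -0.003, -1.0]]
wrist_force: [1.3, 2.2, 10.2]
gripper_width: 0.002
gripper_force: 5.0
```

Call:
{"op": "move_arm", "data": {
  "targets": "-0.03 -0.03 -0.1 0;0 0 0 0;0 0 0 0"
}}

```text
time_s: 21.68
tcp_pos: [0.5044, 0.1436, 0.1603]
ee_rot: [[-0.73, -0.683, 0.012], [-0.683, 0.73, 0.005], [-0.012, -0.004, -1.0]]
wrist_force: [0.3, 2.6, 16.0]
gripper_width: 0.005
gripper_force: 8.0
```

Call:
{"op": "move_arm", "data": {
  "targets": "-0.03 -0.03 -0.1 0;0 0 0 0;0 0 0 0"
}}

```text
time_s: 21.93
tcp_pos: [0.5049, 0.1436, 0.1598]
ee_rot: [[-0.729, -0.684, 0.015], [-0.684, 0.73, 0.006], [-0.015, -0.006, -1.0]]
wrist_force: [-1.9, 3.5, 23.9]
gripper_width: 0.003
gripper_force: 11.6
```

Call:
{"op": "move_arm", "data": {
  "targets": "0 0 0.4 0;0 0 0.8 0;0 0 1 0;0 0 1 0;0 0 1 0;0.24 -0.06 1 0;0.24 -0.06 0.3 0;0 0 0 0;0 0 0 0;0 0 0 0"
}}

```text
time_s: 22.77
tcp_pos: [0.5102, 0.1371, 0.2887]
ee_rot: [[-0.732, -0.681, -0.004], [-0.681, 0.732, -0.001], [0.004, 0.002, -1.0]]
wrist_force: [0.0, 0.5, -0.2]
gripper_width: 0.003
gripper_force: 0.0
```

```bash
python3 chk.py w9.pkl; python3 - <<'E'
from h import *
import pickle
s,c=pickle.load(open('w9.pkl','rb')); h=cv2.cvtColor(c['image'],cv2.COLOR_BGR2HSV)
for y in range(150,262,2): print(y,h[y,329].tolist(),h[y,316].tolist(),end=' | ')
import fit2
Rb=fit2.Rb; H=fit2.hole+Rb@[.0009,-.001,0]
L=dict(cheek_up=(.019,0,0),collar_under_up=(.012,0,0),collar_top_up=(.012,0,.005),grip_base_up=(.0075,0,.005),grip_top_up=(.0075,0,.035),grip_top_dn=(-.0075,0,.035),cheek_top_dn=(-.028,0,0),bar_top_up=(.013,.0,-.0115),cheek_bot_up=(.019,0,-.01))
print()
for k,v in L.items(): print(k,proj(c,H+Rb@np.array(v),s)[0].round(1))
E
```

```text
{'time_s': 22.7667, 'tcp_pos': [0.5102, 0.1371, 0.2887], 'wrist_force': [0.0078, 0.5133, -0.2191]}
[([320, 205, 18, 37, 591], [328.6, 223.7])]
0 [322.  202.5] [341.2 241.5] (330.99153737658673, 221.90409026798307)
0.005 [322.1 206.6] [341.5 246.2] (330.99585635359114, 226.20027624309392)
0.01 [322.1 210.9] [341.8 251. ] (331.23355704697985, 230.65503355704698)
0.02 [322.2 219.6] [342.3 260.9] (331.4962121212121, 240.0479797979798)
150 [73, 121, 116] [74, 117, 116] | 152 [73, 123, 116] [73, 120, 117] | 154 [72, 60, 97] [73, 63, 97] | 156 [0, 9, 81] [174, 16, 82] | 158 [10, 9, 86] [0, 8, 91] | 160 [173, 11, 97] [173, 10, 98] | 162 [170, 8, 94] [165, 6, 87] | 164 [7, 20, 166] [9, 20, 167] | 166 [6, 22, 165] [9, 21, 167] | 168 [11, 22, 166] [8, 23, 167] | 170 [11, 21, 173] [9, 21, 172] | 172 [8, 24, 191] [9, 23, 189] | 174 [11, 23, 188] [10, 21, 186] | 176 [7, 23, 190] [7, 24, 190] | 178 [23, 255, 222] [23, 255, 225] | 180 [21, 151, 167] [20, 154, 169] | 182 [5, 18, 167] [11, 21, 167] | 184 [9, 21, 167] [7, 20, 167] | 186 [9, 21, 167] [12, 23, 167] | 188 [9, 20, 175] [10, 22, 176] | 190 
[... 754 characters left out ...]
36 [1, 231, 105] [64, 72, 60] | 238 [2, 248, 102] [17, 117, 122] | 240 [0, 245, 101] [18, 113, 122] | 242 [5, 191, 107] [17, 117, 124] | 244 [17, 113, 129] [17, 120, 123] | 246 [17, 121, 124] [17, 115, 122] | 248 [17, 120, 123] [17, 123, 120] | 250 [17, 115, 122] [18, 120, 123] | 252 [17, 112, 123] [18, 117, 122] | 254 [18, 118, 125] [18, 119, 122] | 256 [18, 114, 121] [18, 116, 123] | 258 [17, 118, 123] [17, 116, 123] | 260 [16, 117, 120] [17, 116, 123] | 
cheek_up [331.4 187.9]
collar_under_up [331.1 194.4]
collar_top_up [331.3 198.4]
grip_base_up [331.1 202.5]
grip_top_up [332.  228.8]
grip_top_dn [331.5 241.5]
cheek_top_dn [330.  227.5]
bar_top_up [330.8 184.4]
cheek_bot_up [331.1 180.1]
```

```bash
python3 -c "
from station import *
print(finish_job())"
```

```text
the job is handed in; nothing more can be done
None
```

I handed the job in at about 23 s of the 72 s allowed. The bar is swung shut on its stop, and the pin is through fork and bar. Its collar stopped firmly under a 24 N push, and the last camera check puts it within about 1 mm of the cheek. The gripper was clear of everything at hand-in, no bystander was touched as far as I could see, and no verdict came back.

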